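# Put the depth micrometer and the square back in the gauge tray

## Task

Put the depth micrometer and the engineer's square away in the dark cutout tray with the turquoise floor: turn each to match its own recess and press it fully home against the sprung orange pads, so that it lies flat on the recess floor. Leave both tools released there, and do not disturb the brass bar in the tray or the clamp parts standing on the plate.

Things in the scene. Friction and masses are not known exactly. Their poses are not given: they have to be found in the camera images.
- tray: Gauge tray, fixed: dark block 156 (x) x 280 (y) x 21 mm high. Its turquoise-floored recesses are 13 mm deep (floor 8 mm above the plate) and 2.5 mm wider than the tool on every side, mouths bevelled 3 mm: a T (micrometer, tray +y side), an L (square, tray -y side) and, between the arms of the L, a rectangle filled by the brass bar, which stands 9 mm out. Origin: centre of underside; z up.
- depth_mic: T-shaped depth micrometer, about 420 g, lying flat. Steel base bar 18 (x, -40 to -22 mm) x 100 (y) x 24 high; black grip block 44 (x, -22 to 22) x 26 (y) x 30 high; round barrel, at most 24 thick, along +x from 22 to 80. Origin: underside of the grip block's middle, near the centre of mass; z up. Grip the block across y: once seated, its upper 17 mm stand above the tray.
- mic_tip (a point): End of the micrometer's barrel, projected to the underside: (80, 0, 0) mm in the micrometer's frame.
- mic_recess (a point): Point on the T recess's floor where the micrometer's origin belongs, (-20, 68, 8) mm in the tray frame; the seated micrometer's axes point as the tray's do. Two orange spring pads in the side walls here (tray +y and -y) overlap the tool by 2 mm each: laid in, it stays proud and tilted; a push straight down of some 5 to 15 N slides it to the floor, where it stays.
- mic_recess_tip (a point): Point on the floor of the T recess where mic_tip belongs: (60, 68, 8) mm in the tray frame.
- square: L-shaped engineer's square, about 480 g, lying flat. Dark stock 90 (x, -37 to 53 mm) x 22 (y, -11 to 11) x 30 high; bright blade 24 wide (x 29 to 53), 6 thick, 13 to 19 above the underside, along +y to y = 106. Origin: underside of the stock, on its middle line, 37 mm from its plain end; z up. Grip the stock across y at the origin: once seated, its upper 17 mm stand above the tray.
- square_tip (a point): End of the square's blade, projected to the underside: (41, 106, 0) mm in the square's frame.
- square_recess (a point): Point on the L recess's floor where the square's origin belongs, (-8, -111, 8) mm in the tray frame; the seated square's axes point as the tray's do. Two orange spring pads in the side walls here (tray +y and -y) overlap the tool by 2 mm each: laid in, it stays proud and tilted; a push straight down of some 5 to 15 N slides it to the floor, where it stays.
- square_recess_tip (a point): Point on the floor of the L recess where square_tip belongs: (33, -5, 8) mm in the tray frame.
- gauge_bar: Brass gauge bar 60 x 26 x 22 mm, loose in its own recess of the tray, to be left there. Origin: centre of the underside.
- clamp_knob: Black clamp knob, 44 mm across, 46 mm high, standing beyond the tray on the left; leave alone. Origin: centre of the underside.
- clamp_link: Dark steel oblong link 75 x 30 x 12 mm lying between the robot and the tray; leave alone. Origin: centre of the underside.
- clamp_knob2: A second black clamp knob of the same size, standing beyond the tray on the right; leave alone. Origin: centre of the underside.
Not all that is in view belongs to the job. Leave any purple or red look-alike of the depth_mic alone.

How it is judged:
At the end, for the whole second after the job is handed in: Micrometer and square each lie in their own recess, flat and at rest: origin within 6 mm and tip within 7 mm (seen from above) of their places, both less than 3 mm above the recess floor, tilted less than 0.06 rad; the brass bar is still in its recess (horizontal distance between depth_mic and mic_recess below 0.006 m and horizontal distance between mic_tip and mic_recess_tip below 0.007 m and z of depth_mic in the frame of mic_recess below 0.003 m and z of mic_tip in the frame of mic_recess_tip below 0.003 m and angle between each of depth_mic, square's own z axis and vertical below 0.06 rad and linear speed of each of depth_mic, square below 0.02 m/s and horizontal distance between square and square_recess below 0.006 m and horizontal distance between square_tip and square_recess_tip below 0.007 m and z of square in the frame of square_recess below 0.003 m and z of square_tip in the frame of square_recess_tip below 0.003 m and distance between gauge_bar and tray below 0.055 m); the robot touches nothing.
It fails at once if the brass gauge bar is pushed more than 25 mm from its place (distance of gauge_bar from where it was at the start of the episode above 0.025 m).
It fails at once if the clamp knob is pushed more than 25 mm from its place (distance of clamp_knob from where it was at the start of the episode above 0.025 m).
It fails at once if the oblong clamp link is pushed more than 25 mm from its place (distance of clamp_link from where it was at the start of the episode above 0.025 m).
It fails at once if the second clamp knob is pushed more than 25 mm from its place (distance of clamp_knob2 from where it was at the start of the episode above 0.025 m).
It also fails if it takes over 61 s, if anything falls off the work surface, if the arm or the gripper's body presses on something with over 40 N, if the wrist force passes 120 N, or if a joint passes its speed limit or range.

## Robot

A 7-joint arm with a two-finger parallel gripper is mounted at the origin on the work surface. World frame = base frame: x ahead of the robot, y to its left, z up, the work surface at z = 0. Lengths are in m, angles in rad, forces in N, time in s.
With the tool pointing down it reaches from about 0.4 to 0.85 m from the base axis. Payload 10.4 kg.
Tool frame: the origin (TCP) lies on the centre line of the jaws, within the pads' length; the fingertips stand r.finger_overhang ahead of it and the grasp point (between the pads) lies 5 mm behind it (r.finger_overhang is the distance from the TCP to the fingertips, in m); z points along the fingers, y is the line along which they close (so a half turn about z gives the same grasp; the last joint's range is limited). The gripper opens to 87 mm and grips with 3 to 60 N. Pads are 19 mm wide; open, the fingers measure 117 mm over their backs; the gripper's body (75 mm by 190 mm) begins 51 mm behind the grasp point.
Start: joints at [1.305, 0.332, -0.065, 1.46, 0.022, 1.35, -0.088], TCP at [0.15, -0.607, 0.197] pointing down, gripper open.
Joint ranges: [-2.6, 2.6], [-0.5, 2.12], [-1.47, 1.34], [0.16, 2.42], [-1.27, 4.41], [0.06, 2.06], [-2.6, 2.6]. Speed limits (rad/s): [2.22, 2.22, 2.79, 2.79, 3.14, 3.14, 3.14].

## Interface

Orientations are given as a unit quaternion [x, y, z, w].
In Python, from bench import read_state, viewer, r gives the robot as it stands.
- The arm moves only by the tool carry_out, never from a script. Its argument "moves" is a list of rows, each a list of 6 numbers: the shift along the tool's x, y, z in units of 40 mm (1.0 is 40 mm), then the turn, a rotation vector about the tool's x, y, z in units of 8 degrees (1.0 is 8 degrees). A call has 1 to 20 rows; each row shifts and turns the commanded pose from where the row before left it, along the tool's axes as they then stand; what a row does not reach is not made up. A row lasts 1/8 s, in which the tool goes at most 62.5 mm and 10.7 degrees, less where a joint would pass 70% of its speed; a pose out of reach is approached as far as the arm can. A call is refused whole if a number of a shift passes 1 or a number of a turn 1, either way. A call with a gripper value outside its range is refused whole. "fingers" is the finger opening in mm, from 0 to 87, set as the call begins (left out, the last holds). The fingers move at their own pace and stop on an object; "force" is the grip in N (left out, the last holds). Time passes only in rows, so rows that do not move let the fingers close. It gives the time, the measured TCP pose, the force, the opening and the grip force at its end, in the units of the state.
- read_state(): the state, without advancing time (a new reading comes with each control period).
- viewer.camera(name): name is "scene" or "top" or "wrist"; returns a dict with "pixels" (480x640x3 uint8, red, green, blue), "range_z" (480x640 float32, m along the optical axis (not along the pixel's ray), 0 where there is no reading), "fx", "fy", "cx", "cy" (pixels), "k1" (the pictures are not rectified: a ray, as slopes to the right and down, at radius r is drawn at 1 + k1 r^2 times it, then the intrinsics apply), "xyz" and "orientation" of the camera in the world. Camera axes: x right, y down, z forward; pixel columns grow to the right and rows downward; lengths in m; the calibration is good to about 2 mm. A picture is of the moment at which its call begins.
- r.close_job(): hands the job in; it is judged then, once.
The state is a dict: "time": time; "joint_positions": joint angles; "joint_vel": joint speeds; "joint_torque": joint torques, N m; "ee_pos": TCP position; "eef_rot": TCP orientation; "ft_force": force on the tool from outside, world axes, zero at the start; "torque": the same for the moment, N m; "width": finger opening in m; "grip_force": force on a finger pad.
Only numpy, scipy, OpenCV 4.12 (cv2) and the standard library are available. Lean on these libraries where they do the work, as an engineer would, in place of code of your own. Each camera call takes 0.05 s, during which the arm holds its last target. There are 200 camera calls.

## Working session

There is one attempt and no reset: what is moved stays moved. The work goes in short steps, Python scripts to look and compute and a tool call to move; the robot and the scene stay as the last step left them, time stands still between calls to the robot, and variables do not carry over. Pictures are saved under pics/ and viewed, at most 11 in all, crops included, and the job is handed in when it is done.

Besides the shell and the picture viewer there is one more tool, called after "Call:" by a JSON object that holds its "api" and its "payload". carry_out: Moves the arm, as the interface text tells. Its arguments: {"type":"object","properties":{"moves":{"type":"array","items":{"type":"array","items":{"type":"number"}}},"fingers":{"type":"number"},"force":{"type":"number"}},"required":["moves"]}

```bash
mkdir -p pics; cat > h.py <<'E'
import numpy as np, cv2
from scipy.spatial.transform import Rotation as R
from bench import read_state, viewer, r
def cam(n,save=None):
    c=viewer.camera(n)
    if save: cv2.imwrite('pics/'+save,c['pixels'][:,:,::-1])
    np.save('/tmp/'+n+'.npy',c,allow_pickle=True); return c
def load(n): return np.load('/tmp/'+n+'.npy',allow_pickle=True).item()
def ray(c,u,v):
    a=np.array([(np.asarray(u,float)-c['cx'])/c['fx'],(np.asarray(v,float)-c['cy'])/c['fy']])
    s=a.copy()
    for _ in range(10): s=a/(1+c['k1']*(s**2).sum(0))
    return np.stack([s[0],s[1],np.ones_like(s[0])],-1)
def onplane(c,u,v,z):
    d=R.from_quat(c['orientation']).apply(ray(c,u,v)); o=np.array(c['xyz'])
    return o+d*((z-o[2])/d[...,2])[...,None] if d.ndim>1 else o+d*((z-o[2])/d[2])
def cloud(c):
    v,u=np.mgrid[:480,:640]; k=ray(c,u.ravel(),v.ravel())*c['range_z'].ravel()[:,None]
    return (R.from_quat(c['orientation']).apply(k)+np.array(c['xyz'])).reshape(480,640,3)
E
python3 - <<'E'
from h import *
c=cam('top','top1.png'); print(c['xyz'],c['orientation'],c['fx'],c['k1'])
s=cam('scene','scene1.png'); st=read_state(); print(st,r.finger_overhang)
E
```

```text
[0.41744689 0.01117303 1.37814525] [ 0.71175076 -0.70114943  0.03111525 -0.02884755] 519.4123498648171 -0.0870990703364792
{'time': 0.1, 'joint_positions': array([ 1.30540479,  0.33277848, -0.06468333,  1.46081895,  0.02160834,
        1.34988013, -0.0885061 ]), 'joint_vel': array([ 0.00140174, -0.00124004,  0.00038202, -0.00246618,  0.00117854,
        0.0005541 , -0.00020821]), 'joint_torque': array([ 1.37078365e-03, -6.24549294e+01,  2.43605155e-02, -3.90717208e+01,
       -6.15523173e-02,  3.66628601e-02,  6.92473168e-05]), 'ee_pos': array([ 0.15015782, -0.60633203,  0.19657065]), 'eef_rot': array([ 9.92640501e-01,  1.21096995e-01, -1.04532166e-04, -5.85437646e-04]), 'ft_force': array([-0.43853123,  0.53661766, -0.79697673]), 'torque': array([ 0.00893553, -0.01287134,  0.02396921]), 'grip_force': 0.0, 'width': 0.0873230632978958} 0.014
```

View pics/top1.png

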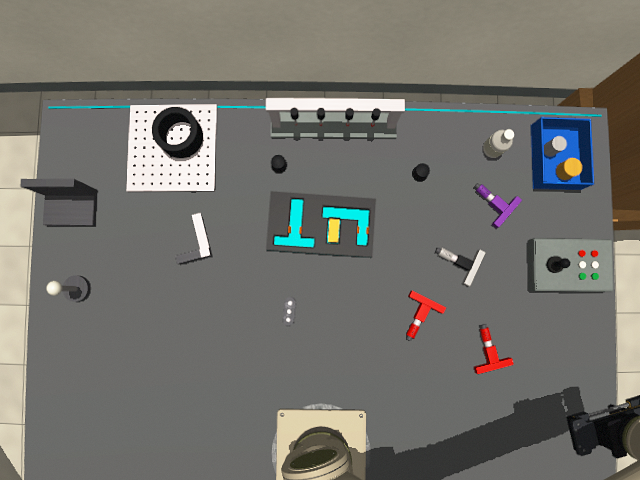

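View pics/scene1.png

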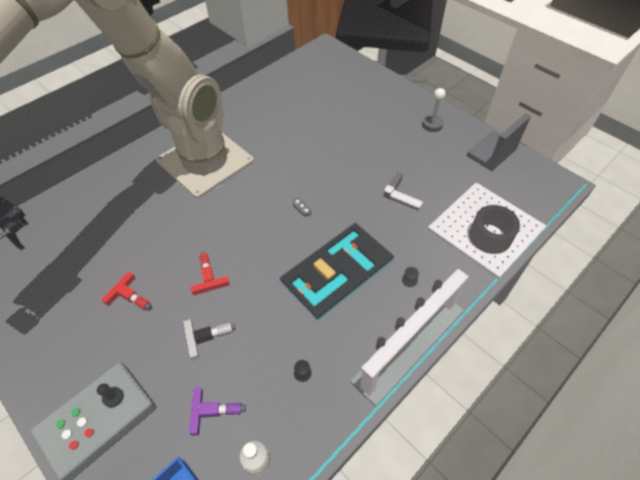

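The top view shows the micrometer (steel/black) at about (460,262), the square at (200,240) and the tray at (321,224). The red and purple ones are look-alikes. I'll enlarge these three.

```bash
python3 - <<'E'
from h import *
c=load('top'); im=c['pixels'][:,:,::-1]
def crop(u,v,w,h,k): return cv2.resize(im[v:v+h,u:u+w],None,fx=k,fy=k,interpolation=cv2.INTER_CUBIC)
o=np.zeros((600,800,3),np.uint8)
a=crop(430,235,70,56,5); o[:280,:350]=a       # mic: u=430+x/5, v=235+y/5
b=crop(170,205,60,62,5); o[:310,400:700]=b    # sq: u=170+(x-400)/5, v=205+y/5
d=crop(262,188,120,72,4); o[312:600,:480]=d   # tray: u=262+x/4, v=188+(y-312)/4
cv2.imwrite('pics/crop1.png',o)
P=cloud(c)
for u,v in [(330,200),(460,262),(480,262),(200,240),(330,300)]: print(u,v,P[v,u].round(4))
E
```

```text
330 200 [ 0.6636 -0.0146  0.0212]
460 262 [ 0.5038 -0.3574  0.0295]
480 262 [ 0.5049 -0.4124  0.0237]
200 240 [0.5522 0.3266 0.0207]
330 300 [ 0.4001 -0.0186  0.0019]
```

View pics/crop1.png

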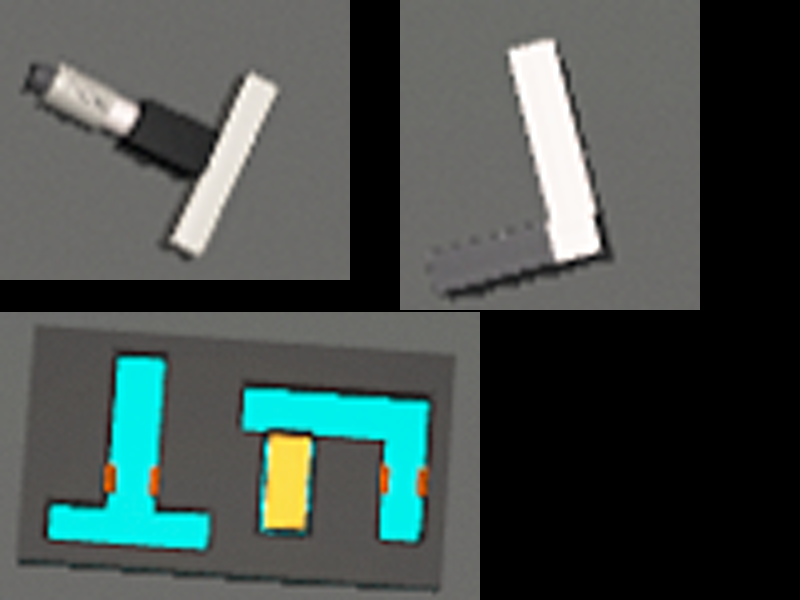

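The crop shows the micrometer's barrel pointing up-left, the square's stock lying left to right with the blade up, the tray's T recess on the left and the L on the right, each with orange pads. I'll work out poses from depth and corners.

```bash
python3 - <<'E'
from h import *
c=load('top'); P=cloud(c)
def rect(us,vs,z0,z1):
    q=P[vs[0]:vs[1],us[0]:us[1]].reshape(-1,3); q=q[(q[:,2]>z0)&(q[:,2]<z1)]
    rr=cv2.minAreaRect((q[:,:2]*1000).astype(np.float32)); return rr,len(q)
print('blk',rect((430,500),(235,291),.027,.034))
print('bar',rect((465,500),(235,291),.021,.027))
print('stock',rect((170,230),(205,267),.0265,.034))
print('blade',rect((170,230),(205,250),.015,.0225))
m=lambda pts,z:onplane(c,np.array([430+p[0]/5 for p in pts]),np.array([235+p[1]/5 for p in pts]),z).round(4)
print('bar corners',m([(248,72),(278,85),(202,258),(170,242)],.024))
t=lambda pts,z:onplane(c,np.array([262+p[0]/4 for p in pts]),np.array([188+(p[1]-312)/4 for p in pts]),z).round(4)
q=t([(36,327),(455,354),(439,590),(18,562)],.021);print('tray',q,q.mean(0))
q=t([(116,357),(166,359),(209,514),(209,548),(48,540),(48,505)],.008); print('T floor',q)
s=lambda pts,z:onplane(c,np.array([170+(p[0]-400)/5 for p in pts]),np.array([205+p[1]/5 for p in pts]),z).round(4)
print('blade tip',s([(507,47),(552,40)],.019))
E
```

```text
blk (((493.0399169921875, -365.77899169921875), (106.75715637207031, 82.45974731445312), 89.296142578125), 167)
bar (((495.72332763671875, -386.1705627441406), (42.322021484375, 97.87745666503906), 63.19869613647461), 187)
stock (((510.5301513671875, 343.8714904785156), (22.638883590698242, 90.44231414794922), 15.91876220703125), 239)
blade (((573.7771606445312, 327.16094970703125), (100.69685363769531, 25.334232330322266), 15.853405952453613), 278)
bar corners [[ 0.5382 -0.4116  0.024 ]
 [ 0.5316 -0.4277  0.024 ]
 [ 0.4399 -0.3862  0.024 ]
 [ 0.4481 -0.3692  0.024 ]]
tray [[ 0.6835  0.142   0.021 ]
 [ 0.6697 -0.1358  0.021 ]
 [ 0.5128 -0.1261  0.021 ]
 [ 0.5271  0.1501  0.021 ]] [0.598275 0.00755  0.021   ]
T floor [[0.6665 0.0893 0.008 ]
 [0.6656 0.0559 0.008 ]
 [0.562  0.0255 0.008 ]
 [0.5393 0.0252 0.008 ]
 [0.5431 0.1319 0.008 ]
 [0.5664 0.1324 0.008 ]]
blade tip [[0.6203 0.3526 0.019 ]
 [0.6244 0.3286 0.019 ]]
```

Call:
{"api": "carry_out", "payload": {"moves": [[1,-0.36,0,0,0,0],[1,-0.36,0,0,0,0],[1,-0.36,0,0,0,0],[1,-0.36,0,0,0,0],[1,-0.36,0,0,0,0],[1,-0.36,0,0,0,0],[1,-0.36,0,0,0,0],[1,-0.36,0,0,0,0],[1,-0.36,0,0,0,0],[1,-0.36,0,0,0,0],[0,0,0,0,0,-0.9],[0,0,0,0,0,-0.9],[0,0,0,0,0,-0.9],[0,0,0,0,0,-0.9],[0,0,0,0,0,-0.9],[0,0,0,0,0,-0.9],[0,0,0,0,0,-1],[0,0,0,0,0,0]], "fingers": 60, "force": 30}}

```text
time: 2.35
ee_pos: [0.5037, -0.3707, 0.1968]
eef_rot: [0.843, 0.538, -0.0, -0.0]
ft_force: [1.3, -0.3, 0.2]
width: 0.06
grip_force: 0.0
```

```bash
cat >> h.py <<'E'
def yaw(q): x=R.from_quat(q).apply([1,0,0]); return np.degrees(np.arctan2(x[1],x[0]))
def togo(x,y,z,yw):
    s=read_state(); e=R.from_quat(s['eef_rot']); d=np.array([x,y,z])-s['ee_pos']
    a=(yw-yaw(s['eef_rot'])+180)%360-180
    print('pos',s['ee_pos'].round(4),'yaw',yaw(s['eef_rot']).round(2),'tilt',(e.apply([0,0,1])).round(4),'t',s['time'],'j',s['joint_positions'].round(2))
    print('shift units',(e.inv().apply(d)/.04).round(3),'turn z units',round(-a/8,3))
E
python3 - <<'E'
from h import *
c=cam('wrist','w1.png'); print(c['xyz'],c['orientation'],c['fx'])
togo(.5024,-.3705,.029,65.2)
E
```

```text
[ 0.53479241 -0.30466713  0.38328678] [ 0.96730788 -0.21424945 -0.02945832  0.13245697] 402.5582973197606
pos [ 0.5037 -0.3707  0.1969] yaw 64.93 tilt [-4.e-04  4.e-04 -1.e+00] t 2.4 j [ 0.88  0.37 -0.42  1.44  0.15  1.37  0.02]
shift units [-0.01  -0.031  4.198] turn z units -0.034
```

View pics/w1.png

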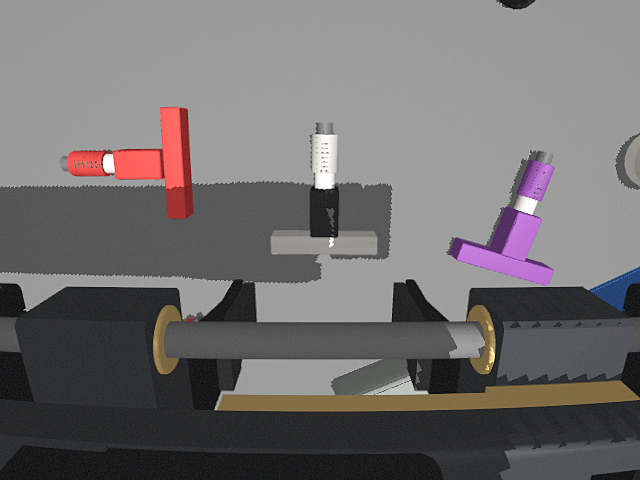

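The wrist view shows the micrometer centred: block at about (324,210), bar from (271,232) to (377,232), barrel tip at (324,123).

```bash
python3 - <<'E'
from h import *
c=load('wrist'); P=cloud(c)
q=P[110:270,255:395].reshape(-1,3); 
k=q[(q[:,2]>.027)&(q[:,2]<.034)]; 
for n,k in [('blk',q[(q[:,2]>.0275)&(q[:,2]<.034)]),('bar',q[(q[:,2]>.0215)&(q[:,2]<.0255)]),]:
    print(n,len(k),cv2.minAreaRect((k[:,:2]*1000).astype(np.float32)))
a=onplane(c,np.array([271.,377]),np.array([231.,231]),.024); print(a, np.degrees(np.arctan2(a[0,1]-a[1,1],a[0,0]-a[1,0]))-90)
b=onplane(c,np.array([312.,338]),np.array([187.,187]),.03); print(b, b.mean(0))
t=onplane(c,324.5,123.,.012);print(t)
E
```

```text
blk 1286 ((503.8994140625, -370.9420166015625), (43.32826614379883, 25.081485748291016), 64.51251220703125)
bar 2519 ((509.97625732421875, -357.83953857421875), (109.42710876464844, 99.6952896118164), 64.14506530761719)
[[ 0.45216554 -0.36645146  0.024     ]
 [ 0.54074469 -0.40771153  0.024     ]] 65.02395209833645
[[ 0.5043805  -0.34505933  0.03      ]
 [ 0.52511747 -0.35471752  0.03      ]] [ 0.51474899 -0.34988842  0.03      ]
[ 0.53753666 -0.29994089  0.012     ]
```

Call:
{"api": "carry_out", "payload": {"moves": [[0,0,0.8,0,0,0],[0,0,0.8,0,0,0],[0,0,0.8,0,0,0],[0,0,0.8,0,0,0],[0,0,0.6,0,0,0],[0,0,0.4,0,0,0],[0,0,0,0,0,0],[0,0,0,0,0,0]]}}

```text
time: 3.4
ee_pos: [0.5046, -0.3711, 0.0304]
eef_rot: [0.843, 0.538, 0.0, 0.001]
ft_force: [0.0, 0.6, -0.2]
width: 0.0604
grip_force: 0.0
```

Call:
{"api": "carry_out", "payload": {"moves": [[0,0,0,0,0,0],[0,0,0,0,0,0],[0,0,0,0,0,0],[0,0,0,0,0,0],[0,0,0,0,0,0],[0,0,0,0,0,0],[0,0,-0.3,0,0,0],[0,0,-0.6,0,0,0],[0,0,-0.8,0,0,0],[0,0,-0.8,0,0,0],[0,0,0,0,0,0]], "fingers": 10, "force": 50}}

```text
time: 4.78
ee_pos: [0.5056, -0.3716, 0.1331]
eef_rot: [0.843, 0.538, 0.001, 0.003]
ft_force: [0.4, -0.4, -0.8]
width: 0.0102
grip_force: 0.0
```

```bash
python3 - <<'E'
from h import *
c=cam('wrist','w2.png')
togo(.5819,.0765,.110,-3.0)
print(read_state()['width'])
E
```

```text
pos [ 0.5047 -0.3711  0.1311] yaw 65.11 tilt [ 0.0023 -0.0018 -1.    ] t 4.825 j [ 0.88  0.41 -0.41  1.53  0.17  1.24  0.01]
shift units [10.964 -2.959  0.51 ] turn z units 8.514
0.00982887411686792
```

View pics/w2.png

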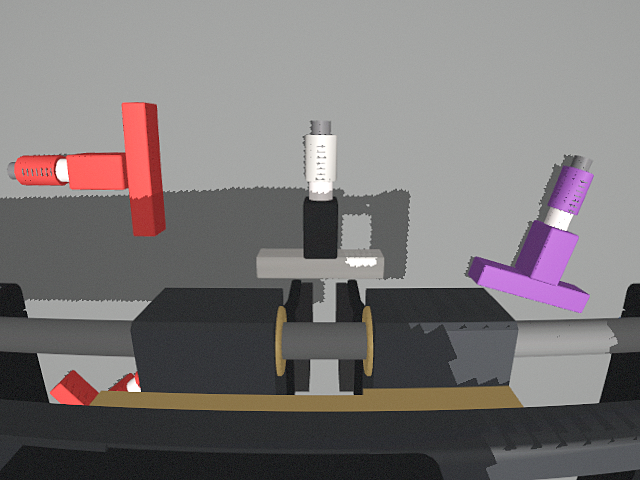

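The gripper came up empty because I lifted before the fingers had closed. The micrometer looks undisturbed at (320,225), so I'll retry with a smaller opening and a longer close.

Call:
{"api": "carry_out", "payload": {"moves": [[0,0,0,0,0,0],[0,0,0,0,0,0],[0,0,0,0,0,0],[0,0,0,0,0,0],[0,0,0,0,0,0],[0,0,0,0,0,0],[0,0,0,0,0,0],[0,0,0,0,0,0]], "fingers": 46}}

```text
time: 5.82
ee_pos: [0.5039, -0.3708, 0.1293]
eef_rot: [0.843, 0.538, -0.0, 0.0]
ft_force: [0.5, 0.2, -0.1]
width: 0.0455
grip_force: 0.0
```

```bash
python3 - <<'E'
from h import *
c=cam('wrist'); P=cloud(c)
q=P[110:290,250:395].reshape(-1,3); k=q[(q[:,2]>.0275)&(q[:,2]<.034)]
print(len(k),cv2.minAreaRect((k[:,:2]*1000).astype(np.float32)),read_state()['width'])
togo(.5039,-.3709,.029,64.8)
E
```

```text
1913 ((503.51629638671875, -371.33282470703125), (43.723751068115234, 25.509883880615234), 64.48394012451172) 0.04625263352425617
pos [ 0.5039 -0.3708  0.1293] yaw 65.11 tilt [ 1.e-04 -2.e-04 -1.e+00] t 5.875 j [ 0.88  0.41 -0.41  1.53  0.17  1.24  0.01]
shift units [-0.003  0.     2.508] turn z units 0.039
```

Call:
{"api": "carry_out", "payload": {"moves": [[0,0,0.8,0,0,0],[0,0,0.8,0,0,0],[0,0,0.6,0,0,0],[0,0,0.3,0,0,0],[0,0,0,0,0,0],[0,0,0,0,0,0],[0,0,0,0,0,0]]}}

```text
time: 6.75
ee_pos: [0.5045, -0.3711, 0.0304]
eef_rot: [0.843, 0.538, 0.0, 0.001]
ft_force: [0.2, -0.5, -0.3]
width: 0.0459
grip_force: 0.0
```

Call:
{"api": "carry_out", "payload": {"moves": [[0,0,0,0,0,0],[0,0,0,0,0,0],[0,0,0,0,0,0],[0,0,0,0,0,0],[0,0,0,0,0,0],[0,0,0,0,0,0],[0,0,0,0,0,0],[0,0,0,0,0,0]], "fingers": 10, "force": 55}}

```text
time: 7.75
ee_pos: [0.5039, -0.3707, 0.0293]
eef_rot: [0.843, 0.538, 0.0, 0.0]
ft_force: [0.2, -0.3, -0.5]
width: 0.0099
grip_force: 0.0
```

```bash
python3 - <<'E'
from h import *
c=cam('wrist'); s=cam('scene')
a=c['pixels'][140:440,120:520]; b=s['pixels'][270:390,140:300]
o=np.zeros((600,800,3),np.uint8); o[:300,:400]=a; o[300:,:400]=cv2.resize(b,(400,300),interpolation=cv2.INTER_CUBIC)
t=cam('top')['pixels'][220:300,410:517]; o[:300,400:]=cv2.resize(t,(400,300),interpolation=cv2.INTER_CUBIC)
cv2.imwrite('pics/w3.png',o[:,:,::-1]); print(r.finger_overhang)
E
```

```text
0.014
```

View pics/w3.png

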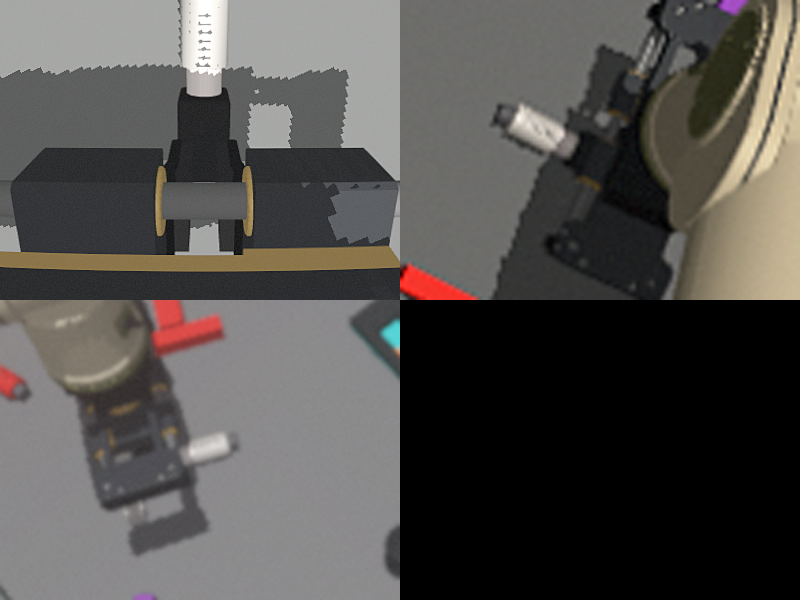

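```bash
python3 - <<'E'
from h import *
c=load('wrist'); P=cloud(c); st=read_state(); e=R.from_quat(st['eef_rot'])
L=e.inv().apply((P-st['ee_pos']).reshape(-1,3)).reshape(480,640,3)*1000
for v in [236,250,270,280,285,290,300,310]:
    print(v,[tuple(int(x) for x in L[v,u]) for u in (295,302,310,323,336,345,353)])
print(c['xyz'],st['width'],st['grip_force'])
E
```

```text
236 [(15, -15, 29), (21, -10, 8), (21, -6, 6), (21, 0, 7), (21, 6, 8), (21, 10, 8), (15, 16, 30)]
250 [(7, -15, 29), (16, -10, 0), (16, -6, 0), (16, 0, 0), (16, 6, 0), (16, 10, 0), (7, 16, 29)]
270 [(-4, -16, 30), (5, -10, 1), (5, -6, 1), (5, 0, 1), (6, 6, 0), (5, 10, 0), (-4, 16, 29)]
280 [(10, -12, -25), (0, -10, 0), (0, -6, 0), (0, 0, 0), (0, 6, 0), (0, 10, 0), (10, 12, -25)]
285 [(10, -11, -31), (9, -8, -27), (9, -5, -27), (-1, 0, 0), (9, 5, -27), (9, 9, -27), (10, 12, -30)]
290 [(10, -11, -35), (9, -8, -32), (8, -5, -31), (-4, 0, 0), (9, 5, -33), (8, 8, -32), (10, 11, -36)]
300 [(10, -10, -47), (9, -8, -43), (9, -5, -42), (-9, 0, 0), (6, 5, -37), (9, 8, -43), (10, 11, -46)]
310 [(9, -10, -51), (8, -7, -50), (7, -4, -48), (-16, 0, 1), (2, 5, -37), (8, 8, -51), (9, 10, -53)]
[ 0.53487279 -0.30459482  0.21570181] 0.010037520836113988 0.0
```

The fingertips actually sit about 25 mm behind the reported TCP, roughly 54 mm above the plate. The stated overhang would put them 14 mm ahead of it. That explains the empty grasps, so I'll measure the tip position precisely before going lower.

```bash
python3 - <<'E'
from h import *
c=load('wrist'); P=cloud(c); st=read_state(); e=R.from_quat(st['eef_rot'])
L=e.inv().apply((P-st['ee_pos']).reshape(-1,3)).reshape(480,640,3)*1000
q=L[270:320,285:365].reshape(-1,3); q=q[(q[:,2]<-8)&(q[:,2]>-80)]
print('tip z (tool, mm): max, 99.5, 98 pct',q[:,2].max(),np.percentile(q[:,2],[99.5,98]), 'y range',q[:,1].min(),q[:,1].max())
u=np.arange(285,365); 
for col in (298,301,304,342,346,349): 
    z=L[276:290,col]; print(col,[(int(a[0]),int(a[2])) for a in z])
E
```

```text
tip z (tool, mm): max, 99.5, 98 pct -22.347659249646114 [-23.83689581 -24.61363634] y range -14.363987479218649 15.047475782700385
298 [(2, 1), (1, 1), (1, 0), (10, -23), (10, -25), (10, -26), (10, -26), (10, -29), (10, -30), (10, -30), (10, -32), (10, -33), (10, -34), (10, -35)]
301 [(2, 0), (2, 0), (1, 0), (1, 0), (0, 0), (0, 0), (0, 0), (9, -25), (9, -26), (9, -27), (8, -27), (9, -30), (9, -31), (8, -30)]
304 [(2, 1), (2, 0), (1, 1), (0, 0), (0, 0), (0, 0), (8, -22), (8, -24), (9, -26), (9, -27), (9, -28), (9, -30), (9, -30), (9, -32)]
342 [(2, 0), (2, 0), (1, 1), (1, 0), (0, 0), (0, 0), (9, -23), (9, -26), (8, -25), (9, -27), (9, -29), (8, -28), (8, -30), (8, -31)]
346 [(2, 0), (2, 0), (1, 0), (1, 0), (0, 0), (0, 0), (0, 0), (9, -25), (9, -26), (9, -27), (9, -28), (8, -28), (9, -31), (9, -31)]
349 [(-8, 29), (-9, 30), (-9, 29), (10, -24), (10, -25), (10, -27), (10, -27), (10, -28), (10, -29), (10, -30), (10, -31), (10, -33), (10, -34), (10, -34)]
```

Call:
{"api": "carry_out", "payload": {"moves": [[0,0,0,0,0,0],[0,0,0,0,0,0],[0,0,0,0,0,0],[0,0,0,0,0,0],[0,0,0,0,0,0],[0,0,0,0,0,0],[0,0,0,0,0,0]], "fingers": 46, "force": 55}}

```text
time: 8.78
ee_pos: [0.5039, -0.3708, 0.0293]
eef_rot: [0.843, 0.538, -0.0, 0.0]
ft_force: [-0.7, 0.7, 0.0]
width: 0.0456
grip_force: 0.0
```

Call:
{"api": "carry_out", "payload": {"moves": [[0,0,0.25,0,0,0],[0,0,0.25,0,0,0],[0,0,0.25,0,0,0],[0,0,0.2,0,0,0],[0,0,0,0,0,0],[0,0,0,0,0,0],[0,0,0,0,0,0]]}}

```text
time: 9.65
ee_pos: [0.5042, -0.3709, -0.0083]
eef_rot: [0.843, 0.538, 0.0, 0.0]
ft_force: [0.2, -0.2, 0.0]
width: 0.0461
grip_force: 0.0
```

Call:
{"api": "carry_out", "payload": {"moves": [[0,0,0,0,0,0],[0,0,0,0,0,0],[0,0,0,0,0,0],[0,0,0,0,0,0],[0,0,0,0,0,0],[0,0,0,0,0,0]], "fingers": 10, "force": 55}}

```text
time: 10.4
ee_pos: [0.5039, -0.3708, -0.0087]
eef_rot: [0.843, 0.538, -0.0, -0.0]
ft_force: [-0.8, 1.2, 1.6]
width: 0.0254
grip_force: 55.0
```

Gripped at 25.4 mm. Lifting.

Call:
{"api": "carry_out", "payload": {"moves": [[0,0,-0.4,0,0,0],[0,0,-0.7,0,0,0],[0,0,-0.8,0,0,0],[0,0,-0.6,0,0,0],[0,0,0,0,0,0]]}}

```text
time: 11.02
ee_pos: [0.505, -0.3714, 0.0936]
eef_rot: [0.843, 0.538, 0.001, 0.002]
ft_force: [0.0, 0.6, -4.5]
width: 0.0253
grip_force: 55.0
```

```bash
python3 - <<'E'
from h import *
togo(.5819,.0765,.09,-3.0); print(read_state()['width'])
E
```

```text
pos [ 0.505  -0.3714  0.0936] yaw 65.11 tilt [ 0.0031 -0.0023 -1.    ] t 11.025 j [ 0.88  0.44 -0.41  1.57  0.19  1.17 -0.  ]
shift units [10.967 -2.971  0.07 ] turn z units 8.513
0.025332461611767228
```

Call:
{"api": "carry_out", "payload": {"moves": [[1,-0.27,0,0,0,0],[1,-0.27,0,0,0,0],[1,-0.27,0,0,0,0],[1,-0.27,0,0,0,0],[1,-0.27,0,0,0,0],[1,-0.27,0,0,0,0],[1,-0.27,0,0,0,0],[1,-0.27,0,0,0,0],[1,-0.27,0,0,0,0],[1,-0.27,0,0,0,0],[0.97,-0.27,0,0,0,0],[0,0,0,0,0,0.95],[0,0,0,0,0,0.95],[0,0,0,0,0,0.95],[0,0,0,0,0,0.95],[0,0,0,0,0,0.95],[0,0,0,0,0,0.95],[0,0,0,0,0,0.95],[0,0,0,0,0,0.93],[0,0,0,0,0,0.93]]}}

```text
time: 13.52
ee_pos: [0.5799, 0.0772, 0.0898]
eef_rot: [1.0, -0.028, -0.001, 0.0]
ft_force: [0.7, -0.4, -3.8]
width: 0.0255
grip_force: 55.0
```

Call:
{"api": "carry_out", "payload": {"moves": [[0,0,0,0,0,0],[0,0,0,0,0,0]]}}

```text
time: 13.78
ee_pos: [0.5804, 0.0773, 0.0906]
eef_rot: [1.0, -0.024, -0.0, 0.0]
ft_force: [0.3, -0.4, -4.7]
width: 0.0258
grip_force: 55.0
```

```bash
python3 - <<'E'
from h import *
c=cam('wrist','w4.png'); t=cam('top')
togo(.5819,.0765,.09,-3.0)
E
```

```text
pos [0.5806 0.0773 0.0909] yaw -2.86 tilt [-5.e-04 -1.e-04 -1.e+00] t 13.875 j [ 0.14  0.36 -0.43  1.68  0.16  1.14 -1.95]
shift units [0.032 0.017 0.023] turn z units 0.018
```

View pics/w4.png

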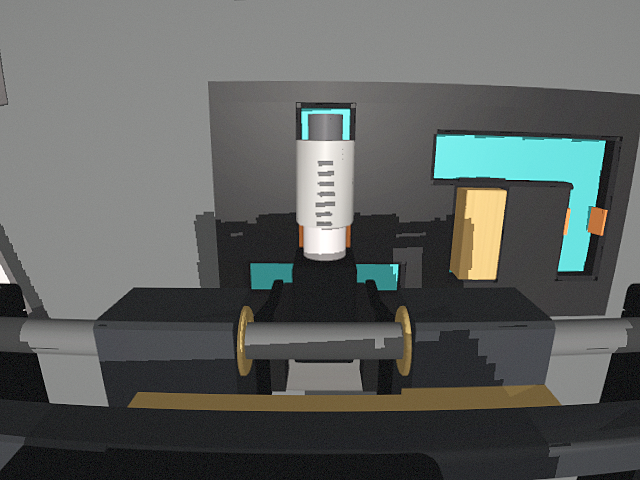

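The wrist view shows the held micrometer over the T recess. The recess end is at (296–356,103), the tray's far-left corner at (208,82) and the barrel tip at (325,113). Now to measure tray pose against the tool.

```bash
python3 - <<'E'
from h import *
c=load('wrist'); P=cloud(c)
f=lambda u,v,z:onplane(c,np.array(u,float),np.array(v,float),z).round(4)
q=f([208,635],[82,95],.021); print('far edge',q,'yaw',np.degrees(np.arctan2(q[0,1]-q[1,1],q[0,0]-q[1,0]))-90)
m=f([296,356],[103,103],.021); print('slot end top',m,m.mean(0))
print('slot sides at row 215? ',f([296,356],[138,138],.021))
l=f([432,621,597],[131,139,281],.021); print('L outer top corners',l)
# tray frame estimate: slot end mid at (65.5,68); L corner right-far at tray: x=45+2.5+3, y
# barrel tip
k=P[112:138,305:346].reshape(-1,3); k=k[k[:,2]>.06]; print('tip max x',k[:,0].max(), 'y mid',(k[:,1].min()+k[:,1].max())/2, 'z',k[:,2].max())
k=P[150:210,290:360].reshape(-1,3); k=k[k[:,2]>.06]; print('barrel y mid',(k[:,1].min()+k[:,1].max())/2,k[:,0].mean(),'ztop',k[:,2].max(),np.ptp(k[:,1]))
E
```

```text
far edge [[ 0.6859  0.1418  0.021 ]
 [ 0.6702 -0.1289  0.021 ]] yaw -3.319309781369796
slot end top [[0.6704 0.0892 0.021 ]
 [0.6686 0.0527 0.021 ]] [0.6695  0.07095 0.021  ]
slot sides at row 215?  [[0.6495 0.0905 0.021 ]
 [0.6476 0.0533 0.021 ]]
L outer top corners [[ 0.6499  0.0059  0.021 ]
 [ 0.6421 -0.1215  0.021 ]
 [ 0.543  -0.1169  0.021 ]]
tip max x 0.6600573944296454 y mid 0.07278913765989695 z 0.276949730271281
barrel y mid 0.0738118451088778 0.6350726505612485 ztop 0.276949730271281 0.024905863655073218
```

Call:
{"api": "carry_out", "payload": {"moves": [[0.09,0.04,0,0,0,0.04],[0,0,0.5,0,0,0],[0,0,0.5,0,0,0],[0,0,0.4,0,0,0],[0,0,0.3,0,0,0],[0,0,0.1,0,0,0],[0,0,0,0,0,0],[0,0,0,0,0,0]]}}

```text
time: 14.88
ee_pos: [0.5849, 0.0756, 0.0199]
eef_rot: [1.0, -0.029, 0.001, -0.0]
ft_force: [-0.7, 0.2, -4.4]
width: 0.0256
grip_force: 55.0
```

Call:
{"api": "carry_out", "payload": {"moves": [[0,0,0.1,0,0,0],[0,0,0.1,0,0,0],[0,0,0,0,0,0],[0,0,0,0,0,0]]}}

```text
time: 15.38
ee_pos: [0.5844, 0.0755, 0.0113]
eef_rot: [1.0, -0.029, 0.0, 0.0]
ft_force: [0.1, 1.0, -4.8]
width: 0.0254
grip_force: 55.0
```

Call:
{"api": "carry_out", "payload": {"moves": [[0,0,0.06,0,0,0],[0,0,0.06,0,0,0],[0,0,0.06,0,0,0],[0,0,0,0,0,0],[0,0,0,0,0,0]]}}

```text
time: 16.0
ee_pos: [0.5849, 0.076, 0.0044]
eef_rot: [1.0, -0.029, 0.001, -0.0]
ft_force: [1.8, 3.4, 1.6]
width: 0.0255
grip_force: 55.0
```

Call:
{"api": "carry_out", "payload": {"moves": [[0,0,0.05,0,0,0],[0,0,0.05,0,0,0],[0,0,0.03,0,0,0],[0,0,0,0,0,0],[0,0,0,0,0,0]]}}

```text
time: 16.62
ee_pos: [0.5847, 0.0752, -0.0007]
eef_rot: [1.0, -0.029, 0.0, 0.0]
ft_force: [0.2, 2.2, 6.6]
width: 0.0256
grip_force: 55.0
```

Call:
{"api": "carry_out", "payload": {"moves": [[0,0,0.03,0,0,0],[0,0,0.02,0,0,0],[0,0,0,0,0,0],[0,0,0,0,0,0]]}}

```text
time: 17.12
ee_pos: [0.5847, 0.0752, -0.0008]
eef_rot: [1.0, -0.029, 0.0, 0.001]
ft_force: [-8.5, 0.1, 27.7]
width: 0.0251
grip_force: 55.0
```

Seated: z stopped at the expected -0.0008 and the force rose to 28 N. Releasing.

Call:
{"api": "carry_out", "payload": {"moves": [[0,0,-0.05,0,0,0],[0,0,0,0,0,0],[0,0,0,0,0,0],[0,0,0,0,0,0],[0,0,0,0,0,0],[0,0,-0.4,0,0,0],[0,0,-0.9,0,0,0],[0,0,-1,0,0,0],[0,0,-1,0,0,0],[0,0,-0.6,0,0,0],[0,0,0,0,0,0]], "fingers": 46}}

```text
time: 18.5
ee_pos: [0.5857, 0.0759, 0.158]
eef_rot: [1.0, -0.029, 0.002, -0.0]
ft_force: [-0.5, 0.2, 0.6]
width: 0.0461
grip_force: 0.0
```

```bash
python3 - <<'E'
from h import *
c=cam('wrist','w5.png'); P=cloud(c)
q=P[80:420,180:460].reshape(-1,3); q=q[(abs(q[:,0]-.585)<.13)&(abs(q[:,1]-.075)<.06)]
for a,b in [(.035,.042),(.0295,.0345)]:
    k=q[(q[:,2]>a)&(q[:,2]<b)]; print(len(k),cv2.minAreaRect((k[:,:2]*1000).astype(np.float32)),np.median(k[:,2]))
togo(.5083,.3516,.15,106)
E
```

```text
1731 ((584.674560546875, 75.08092498779297), (25.708879470825195, 44.05107498168945), 86.06006622314453) 0.03684934689091213
3191 ((599.677978515625, 74.19104766845703), (99.90768432617188, 108.95040130615234), 86.67912292480469) 0.030904652574152314
pos [0.5848 0.0756 0.1561] yaw -3.28 tilt [ 0.0022  0.     -1.    ] t 18.55 j [ 0.15  0.31 -0.43  1.6   0.14  1.26 -1.93]
shift units [-2.306 -6.778  0.15 ] turn z units -13.661
```

View pics/w5.png

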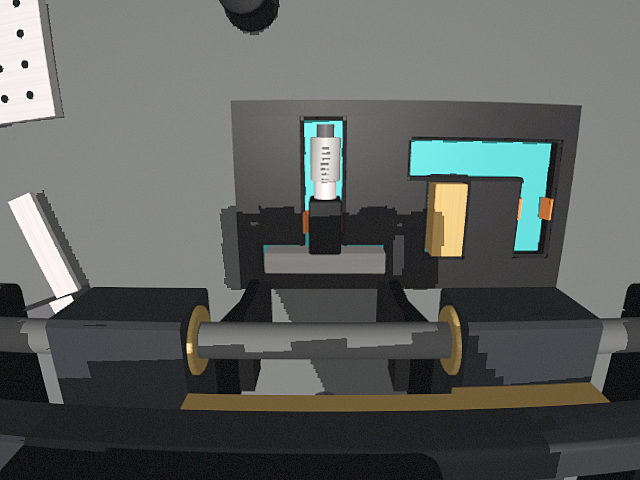

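The micrometer lies in the T recess at about (324,215), level, with its top at 0.037 m. On to the square.

Call:
{"api": "carry_out", "payload": {"moves": [[-0.33,-0.97,0,0,0,0],[-0.33,-0.97,0,0,0,0],[-0.33,-0.97,0,0,0,0],[-0.33,-0.97,0,0,0,0],[-0.33,-0.97,0,0,0,0],[-0.33,-0.97,0,0,0,0],[-0.33,-0.97,0,0,0,0],[0,0,0,0,0,-1],[0,0,0,0,0,-1],[0,0,0,0,0,-1],[0,0,0,0,0,-1],[0,0,0,0,0,-1],[0,0,0,0,0,-1],[0,0,0,0,0,-1],[0,0,0,0,0,-1],[0,0,0,0,0,-1],[0,0,0,0,0,-1],[0,0,0,0,0,-1],[0,0,0,0,0,-1],[0,0,0,0,0,-1]]}}

```text
time: 21.05
ee_pos: [0.5071, 0.3516, 0.1537]
eef_rot: [0.636, 0.772, -0.001, -0.0]
ft_force: [-0.3, -1.0, 0.1]
width: 0.0458
grip_force: 0.0
```

Call:
{"api": "carry_out", "payload": {"moves": [[0,0,0,0,0,-0.65],[0,0,0,0,0,0],[0,0,0,0,0,0]]}}

```text
time: 21.42
ee_pos: [0.5074, 0.3518, 0.1543]
eef_rot: [0.603, 0.798, -0.0, -0.0]
ft_force: [0.6, 0.3, -0.5]
width: 0.0463
grip_force: 0.0
```

```bash
python3 - <<'E'
from h import *
c=cam('wrist','w6.png'); P=cloud(c)
q=P.reshape(-1,3); q=q[(abs(q[:,0]-.52)<.1)&(abs(q[:,1]-.345)<.08)]
k=q[(q[:,2]>.0265)&(q[:,2]<.034)]; rr=cv2.minAreaRect((k[:,:2]*1000).astype(np.float32)); print(len(k),rr,cv2.boxPoints(rr))
togo(.5083,.3516,-.009,106)
E
```

```text
2986 ((512.0346069335938, 342.36651611328125), (21.79637336730957, 90.10745239257812), 16.367843627929688) [[488.8818  382.5232 ]
 [514.2744  296.06757]
 [535.1874  302.20984]
 [509.7948  388.66547]]
pos [0.5075 0.3518 0.1545] yaw 105.82 tilt [-4.e-04 -4.e-04 -1.e+00] t 21.475 j [-0.02  0.48 -0.88  1.5   0.38  1.33 -0.66]
shift units [-0.01   0.019  4.087] turn z units -0.023
```

View pics/w6.png

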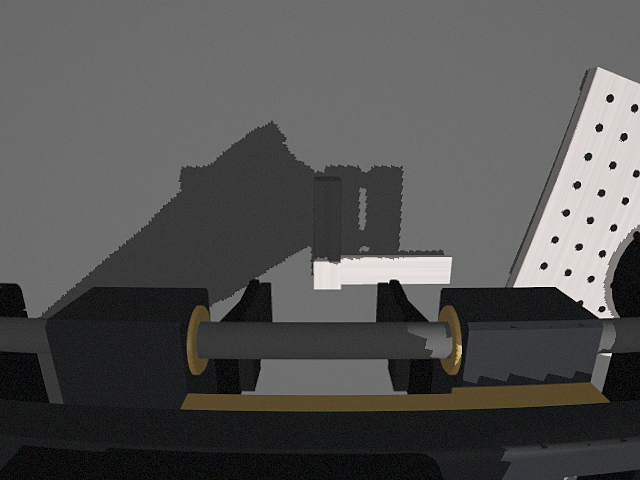

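The wrist view shows the stock at (327,178)–(327,285), with the blade extending right to (450,270). The depth fit gives origin (0.5098, 0.3501) and tool yaw 106.4°.

Call:
{"api": "carry_out", "payload": {"moves": [[-0.06,0.04,0,0,0,-0.07],[0,0,0.8,0,0,0],[0,0,0.8,0,0,0],[0,0,0.8,0,0,0],[0,0,0.8,0,0,0],[0,0,0.5,0,0,0],[0,0,0.25,0,0,0],[0,0,0.12,0,0,0],[0,0,0,0,0,0],[0,0,0,0,0,0],[0,0,0,0,0,0]]}}

```text
time: 22.85
ee_pos: [0.5102, 0.3503, -0.0074]
eef_rot: [0.599, 0.801, 0.0, 0.0]
ft_force: [-1.0, 0.4, 0.1]
width: 0.0461
grip_force: 0.0
```

Call:
{"api": "carry_out", "payload": {"moves": [[0,0,0,0,0,0],[0,0,0,0,0,0],[0,0,0,0,0,0],[0,0,0,0,0,0],[0,0,0,0,0,0],[0,0,0,0,0,0],[0,0,0,0,0,0]], "fingers": 8, "force": 60}}

```text
time: 23.72
ee_pos: [0.51, 0.3501, -0.0079]
eef_rot: [0.599, 0.801, 0.0, 0.0]
ft_force: [1.9, -0.5, 0.9]
width: 0.0217
grip_force: 60.0
```

Call:
{"api": "carry_out", "payload": {"moves": [[0,0,-0.3,0,0,0],[0,0,-0.6,0,0,0],[0,0,-0.9,0,0,0],[0,0,-0.8,0,0,0],[0,0,-0.2,0,0,0],[0,0,0,0,0,0]]}}

```text
time: 24.48
ee_pos: [0.5097, 0.3498, 0.1036]
eef_rot: [0.599, 0.801, -0.0, 0.0]
ft_force: [-0.3, 1.1, -4.9]
width: 0.0214
grip_force: 60.0
```

```bash
python3 - <<'E'
from h import *
togo(.5853,-.1029,.1,176.8); print(read_state()['width'])
E
```

```text
pos [0.5097 0.3498 0.1036] yaw 106.47 tilt [-2.e-04 -5.e-04 -1.e+00] t 24.475 j [-0.03  0.53 -0.86  1.56  0.42  1.25 -0.67]
shift units [-11.389  -1.396   0.096] turn z units -8.791
0.02142132731305478
```

Call:
{"api": "carry_out", "payload": {"moves": [[-0.95,-0.12,0,0,0,0],[-0.95,-0.12,0,0,0,0],[-0.95,-0.12,0,0,0,0],[-0.95,-0.12,0,0,0,0],[-0.95,-0.12,0,0,0,0],[-0.95,-0.12,0,0,0,0],[-0.95,-0.12,0,0,0,0],[-0.95,-0.12,0,0,0,0],[-0.95,-0.12,0,0,0,0],[-0.95,-0.12,0,0,0,0],[-0.95,-0.1,0,0,0,0],[-0.94,-0.1,0,0,0,0],[0,0,0,0,0,-0.98],[0,0,0,0,0,-0.98],[0,0,0,0,0,-0.98],[0,0,0,0,0,-0.98],[0,0,0,0,0,-0.98],[0,0,0,0,0,-0.98],[0,0,0,0,0,-0.98],[0,0,0,0,0,-0.98]]}}

```text
time: 26.98
ee_pos: [0.5842, -0.1027, 0.1021]
eef_rot: [0.092, 0.996, 0.0, -0.001]
ft_force: [0.1, -0.8, -5.9]
width: 0.0211
grip_force: 60.0
```

Call:
{"api": "carry_out", "payload": {"moves": [[0,0,0,0,0,-0.95],[0,0,0,0,0,0],[0,0,0,0,0,0],[0,0,0,0,0,0]]}}

```text
time: 27.48
ee_pos: [0.5852, -0.1027, 0.1038]
eef_rot: [0.029, 1.0, -0.0, -0.0]
ft_force: [-0.6, 0.4, -4.9]
width: 0.0213
grip_force: 60.0
```

```bash
python3 - <<'E'
from h import *
c=cam('wrist','w7.png'); t=cam('top')
togo(.5853,-.1029,.1,176.8)
o=np.zeros((600,800,3),np.uint8); o[:480,:640]=c['pixels']; 
o[360:,400:]=cv2.resize(t['pixels'][184:264,262:395],(400,240),interpolation=cv2.INTER_CUBIC)
cv2.imwrite('pics/w7.png',o[:,:,::-1])
E
```

```text
pos [ 0.5853 -0.1027  0.104 ] yaw 176.74 tilt [-0.e+00 -3.e-04 -1.e+00] t 27.575 j [ 0.85  0.52 -0.98  1.62  0.45  1.25  1.29]
shift units [ 0.    -0.005  0.1  ] turn z units -0.008
```

View pics/w7.png

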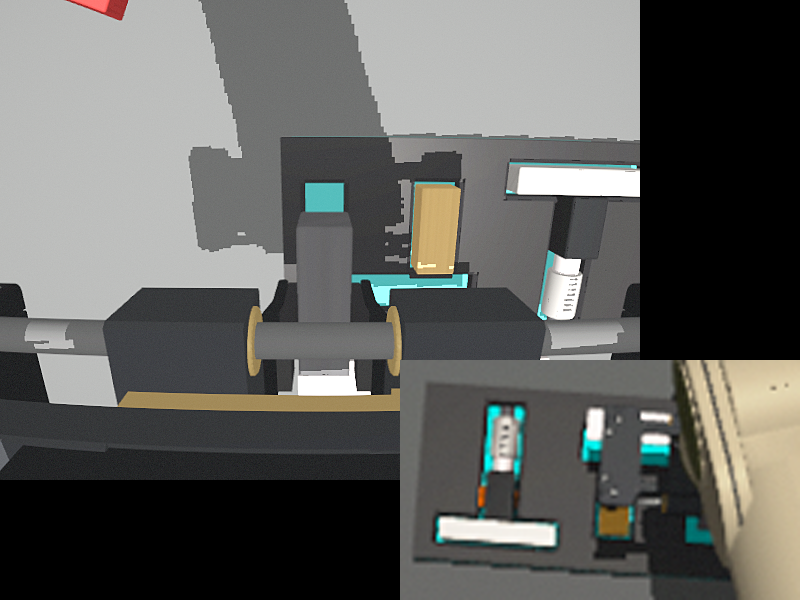

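The wrist view shows the held stock at about (325,260) over the L recess. The recess's plain-end floor corners are at (305,183) and (343,183), and the tray's near-right corner at (282,138). The brass bar is untouched.

```bash
python3 - <<'E'
from h import *
c=load('wrist'); P=cloud(c)
f=lambda u,v,z:onplane(c,np.array(u,float),np.array(v,float),z).round(4)
a=f([282,630],[138,141],.021); print('corner, near edge',a,np.degrees(np.arctan2(a[1,1]-a[0,1],a[1,0]-a[0,0]))-90)
b=f([305,343],[183,183],.008); print('recess end floor',b,b.mean(0))
g=P[190:270,415:460].reshape(-1,3); g=g[g[:,2]>.026]; print('bar',cv2.minAreaRect((g[:,:2]*1000).astype(np.float32)),g[:,2].mean())
s=P[205:310,290:360].reshape(-1,3); s=s[(s[:,2]>.128)&(s[:,2]<.16)]; print('stock',np.percentile(s[:,2],[1,50,99]),cv2.minAreaRect((s[:,:2]*1000).astype(np.float32)))
A=np.c_[s[:,:2]-s[:,:2].mean(0),np.ones(len(s))]; print('tilt xy',np.linalg.lstsq(A,s[:,2],rcond=None)[0])
for y in np.radians([-3.0,-3.4]):
    M=np.array([[np.cos(y),-np.sin(y)],[np.sin(y),np.cos(y)]])
    for n,p,t in [('corner',a[0],(-78,-140)),('end',b.mean(0),(-47.5,-111)),('mic',np.array([.5847,.0751]),(-20,68))]:
        print(n,(p[:2]+M@(np.array([-8,-111])-np.array(t))/1000).round(4))
E
```

```text
corner, near edge [[ 0.5157 -0.1267  0.021 ]
 [ 0.5275  0.1123  0.021 ]] -2.8265340887350874
recess end floor [[ 0.5476 -0.1144  0.008 ]
 [ 0.5492 -0.0878  0.008 ]] [ 0.5484 -0.1011  0.008 ]
bar ((553.2427978515625, -43.85249328613281), (127.63920593261719, 51.481449127197266), 31.157594680786133) 0.03011973957141843
stock [0.12918129 0.14061878 0.15162244] ((565.0674438476562, -101.78453063964844), (29.605329513549805, 36.09230422973633), 86.12154388427734)
tilt xy [ 0.07216238 -0.00397053  0.14033723]
corner [ 0.5871 -0.1014]
end [ 0.5878 -0.1032]
mic [ 0.5873 -0.1043]
corner [ 0.5873 -0.1019]
end [ 0.5878 -0.1034]
mic [ 0.5861 -0.1043]
```

```bash
python3 - <<'E'
from h import *
P=cloud(load('wrist'))
for v in range(210,320,10): print(v,P[v-1:v+2,310:340].reshape(-1,3).mean(0).round(4))
for v in (240,280): print([P[v,u].round(4)[1:].tolist() for u in (300,312,325,338,349)])
togo(.5872,-.1032,.0163,176.9)
E
```

```text
210 [ 0.5603 -0.1016  0.0451]
220 [ 0.5476 -0.1008  0.1305]
230 [ 0.5492 -0.1009  0.1407]
240 [ 0.5518 -0.1012  0.1458]
250 [ 0.5567 -0.1014  0.1424]
260 [ 0.5613 -0.1016  0.1408]
270 [ 0.5654 -0.1019  0.1407]
280 [ 0.5697 -0.1021  0.1407]
290 [ 0.5739 -0.1024  0.1407]
300 [ 0.5776 -0.1026  0.1423]
310 [ 0.5826 -0.1029  0.1407]
[[-0.1106, 0.1409], [-0.1059, 0.1415], [-0.101, 0.1394], [-0.096, 0.1398], [-0.0917, 0.1404]]
[[-0.1119, 0.1394], [-0.1071, 0.1405], [-0.1019, 0.141], [-0.0968, 0.1409], [-0.0924, 0.1396]]
pos [ 0.5853 -0.1027  0.104 ] yaw 176.74 tilt [-0.e+00 -3.e-04 -1.e+00] t 27.575 j [ 0.85  0.52 -0.98  1.62  0.45  1.25  1.29]
shift units [-0.048 -0.01   2.192] turn z units -0.02
```

Call:
{"api": "carry_out", "payload": {"moves": [[-0.05,-0.01,0,0,0,-0.02],[0,0,0.6,0,0,0],[0,0,0.6,0,0,0],[0,0,0.5,0,0,0],[0,0,0.3,0,0,0],[0,0,0.15,0,0,0],[0,0,0,0,0,0],[0,0,0,0,0,0]]}}

```text
time: 28.58
ee_pos: [0.5879, -0.1032, 0.0188]
eef_rot: [0.027, 1.0, -0.0, 0.001]
ft_force: [0.6, -0.1, -4.8]
width: 0.0215
grip_force: 60.0
```

Call:
{"api": "carry_out", "payload": {"moves": [[0,0,0.08,0,0,0],[0,0,0.06,0,0,0],[0,0,0.06,0,0,0],[0,0,0,0,0,0],[0,0,0,0,0,0]]}}

```text
time: 29.2
ee_pos: [0.5874, -0.1032, 0.0101]
eef_rot: [0.027, 1.0, -0.0, 0.0]
ft_force: [-0.5, -0.0, -3.7]
width: 0.0212
grip_force: 60.0
```

Call:
{"api": "carry_out", "payload": {"moves": [[0,0,0.06,0,0,0],[0,0,0.06,0,0,0],[0,0,0.06,0,0,0],[0,0,0,0,0,0],[0,0,0,0,0,0]]}}

```text
time: 29.82
ee_pos: [0.5882, -0.1032, 0.0035]
eef_rot: [0.027, 1.0, -0.0, 0.001]
ft_force: [2.2, 0.6, 3.5]
width: 0.021
grip_force: 60.0
```

Call:
{"api": "carry_out", "payload": {"moves": [[0,0,0.04,0,0,0],[0,0,0.04,0,0,0],[0,0,0.02,0,0,0],[0,0,0,0,0,0],[0,0,0,0,0,0]]}}

```text
time: 30.45
ee_pos: [0.5877, -0.1032, -0.0]
eef_rot: [0.027, 1.0, -0.0, 0.0]
ft_force: [-2.6, 0.4, 14.0]
width: 0.0214
grip_force: 60.0
```

Call:
{"api": "carry_out", "payload": {"moves": [[0,0,0.03,0,0,0],[0,0,0.02,0,0,0],[0,0,0,0,0,0],[0,0,0,0,0,0]]}}

```text
time: 30.95
ee_pos: [0.5878, -0.1032, -0.0001]
eef_rot: [0.027, 1.0, -0.001, 0.0]
ft_force: [-12.9, 0.8, 35.0]
width: 0.0217
grip_force: 60.0
```

Call:
{"api": "carry_out", "payload": {"moves": [[0,0,-0.05,0,0,0],[0,0,0,0,0,0],[0,0,0,0,0,0],[0,0,0,0,0,0],[0,0,0,0,0,0],[0,0,-0.4,0,0,0],[0,0,-0.9,0,0,0],[0,0,-1,0,0,0],[0,0,-1,0,0,0],[0,0,-1,0,0,0],[1,0,0,0,0,0],[1,0,0,0,0,0],[1,0,0,0,0,0],[0,0,0,0,0,0],[0,0,0,0,0,0]], "fingers": 44}}

```text
time: 32.83
ee_pos: [0.4681, -0.0971, 0.1717]
eef_rot: [0.027, 1.0, -0.001, 0.001]
ft_force: [0.8, -0.1, -0.9]
width: 0.044
grip_force: 0.0
```

```bash
python3 - <<'E'
from h import *
t=cam('top'); c=cam('wrist'); s=cam('scene')
o=np.zeros((600,800,3),np.uint8)
o[:300,:400]=cv2.resize(t['pixels'][180:264,262:374+0],(400,300),interpolation=cv2.INTER_CUBIC)
o[:300,400:]=cv2.resize(s['pixels'][215:320,265:405],(400,300),interpolation=cv2.INTER_CUBIC)
o[300:,:400]=cv2.resize(c['pixels'],(400,300))
cv2.imwrite('pics/f.png',o[:,:,::-1])
P=cloud(t); 
for n,(u,v) in dict(stockA=(364,222),).items(): pass
q=P.reshape(-1,3); q=q[(abs(q[:,0]-.6)<.09)&(abs(q[:,1])<.15)]
for n,m in [('mic blk',(q[:,1]>.03)&(q[:,2]>.035)),('stock',(q[:,1]<-.08)&(q[:,2]>.034))]:
    k=q[m&(q[:,2]<.045)]; A=np.c_[k[:,:2]-k[:,:2].mean(0),np.ones(len(k))]
    print(n,len(k),cv2.minAreaRect((k[:,:2]*1000).astype(np.float32)),np.linalg.lstsq(A,k[:,2],rcond=None)[0].round(4))
st=read_state(); print(st['time'],st['ee_pos'],st['width'])
E
```

```text
mic blk 179 ((583.052978515625, 65.83406066894531), (84.69734954833984, 118.02391815185547), 64.16436004638672) [ 0.0207 -0.0039  0.0381]
stock 184 ((609.2897338867188, -102.53174591064453), (22.308902740478516, 59.12649154663086), 86.70917510986328) [-0.0007 -0.0138  0.0383]
32.975 [ 0.46833801 -0.09625701  0.17110712] 0.044204189167749555
```

View pics/f.png

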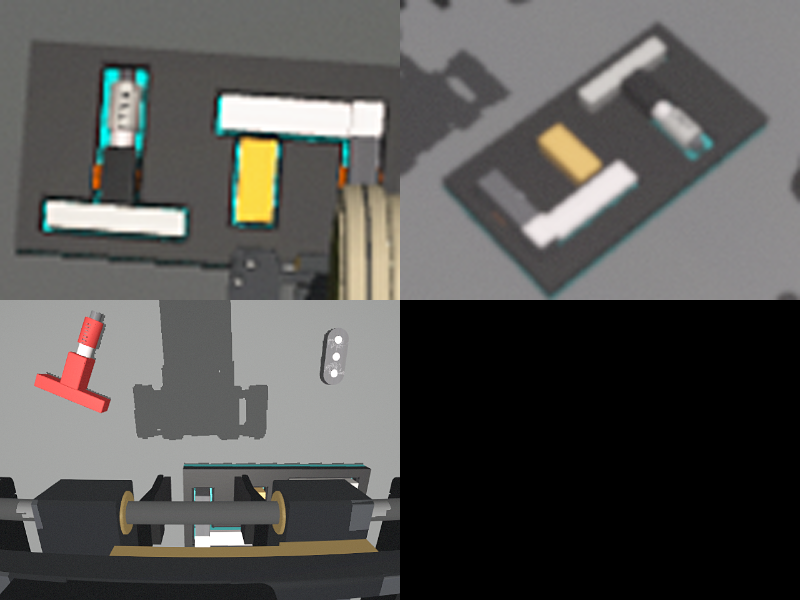

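Both tools lie flat in their recesses with tops at 0.038 m. The bar and clamp parts are in place and the arm is clear. Handing in.

```bash
python3 -c "
from bench import r
print(r.close_job())"
```

```text
the job is handed in; nothing more can be done
None
```

The micrometer and the square are both pressed home, lying flat in their recesses and released. The brass bar and clamp parts were left alone, and I handed the job in at about 33 s; no verdict came back.

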